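# Knock the stuck pine dowel out of its flip cup

## Task

One of the two white flip cups on the windowsill has a short pine dowel stuck in it, the other a dark metal pin. Take the cup with the pine dowel by its black ball knob, swing it gently right over on its hinge until it lies upside down over its tray, then let go and tap the red button on its upturned back until the dowel drops into the tray. Leave the cup turned over, and leave the other cup and the tumbler of screws alone.

Things in the scene. Friction and masses are not known exactly. Their poses are not given: they have to be found in the camera images.
- pine_rig: Fixed stand of the cup with the pine dowel; its twin (dark pin) stands 220-420 mm to one side. Origin on the sill under the hinge axis; z up; x level, from the upright cup (-x side, nearer the robot) over the hinge to the tray (+x side); y along the hinge axis, which lies at z = 55 mm between posts at y = +-40 mm, 63 mm tall. Tray: 120 x 110 x 18 mm, walls 3 mm, centred at x = 61 mm.
- pine_flip (a joint): Turn of the pine dowel's white cup about its hinge, rad: 0 = upright (start), 1.57 = knob straight up, 3.14 = upside down over the tray, at its stop. 1-2 N at the knob turns it; let go near 1.57 it may stay, else it sinks to the nearer stop. Cup 46 x 62 x 28 mm, centre 50 mm from the hinge axis; turned over, mouth at 47 and back at 75 mm height. Springy lips keep the dowel in.
- pine_knob (a point): Centre of the black ball knob, 22 mm diameter, on an 8 mm rod (31 mm of rod show between ball and cup). 115 mm from the hinge axis; height 55 mm both when the cup is upright and when turned over; between them it rises over an arc of 115 mm radius. It pivots between fingers that close along the hinge axis.
- pine_button (a point): Face centre of the red button, 20 mm diameter, 14 mm proud of the cup's back: below the cup at the start; with the cup turned over it faces up, 89 mm above the sill, 50 mm from the hinge axis on the tray side. Sprung: pressed fully (10 mm, 3 to 4 N, then a hard stop) it pushes the dowel out past the lips; it springs back.
- pine_pin: The short pine dowel, 18 mm diameter, 50 mm long, 8 to 17 g, lying along the hinge direction in the cup; origin at its centre, its y along its length. Turned over but still stuck its centre is about 58 mm above the sill; in the tray 12 mm.
- alu_flip (a joint): Turn of the other cup (with the dark metal pin), rad; 0 = upright, as at the start. To be left upright.
- tumbler: Glass tumbler holding silver screws, 76 mm across the rim, 95 mm tall; origin under its centre, z up. A bystander.

How it is judged:
By the outcome, as a careful person would: the job done as asked, in the order asked, and still so for the second after the job is handed in, with the robot touching nothing.
It also fails if it takes over 51 s, if anything falls off the work surface, if the arm or the gripper's body presses on something with over 40 N, if the wrist force passes 120 N, or if a joint passes its speed limit or range.

## Robot

A 6-joint arm with a two-finger parallel gripper is mounted at the origin on the work surface. World frame = base frame: x ahead of the robot, y to its left, z up, the work surface at z = 0. Lengths are in mm, angles in degrees, forces in N, time in s.
With the tool pointing down it reaches from about 350 to 850 mm from the base axis. Payload 8.1 kg.
Tool frame: the origin (TCP) lies at the very end of the fingers, on their centre line; the grasp point (between the pads) lies 19 mm behind it (r.grip_depth is the distance from the TCP to the grasp point, in mm); z points along the fingers, y is the direction in which the jaws open and shut (so a half turn about z gives the same grasp; the last joint's range is limited). The gripper opens to 85 mm and grips with 20 to 120 N. Pads are 22 mm wide; open, the fingers measure 114 mm over their backs; the gripper's body (76 mm by 85 mm) begins 54 mm behind the grasp point. The pads swing forward as they close: fully open they stand 13 mm farther back than shut.
Start: joints at [-72.502, 7.471, 85.268, -0, 87.261, -4.893], TCP at [228.577, -554.759, 231.292] pointing down, gripper open.
Joint ranges: [-169.43, 169.43], [-51.17, 129.36], [1.28, 143.12], [-76.62, 256.62], [0, 156.53], [-152.29, 152.29]. Speed limits (degrees/s): [136.94, 136.94, 159.86, 180, 180, 180].

## Interface

Orientations are given as [roll, pitch, yaw] about the fixed x, y, z axes, in that order (R = Rz(yaw) Ry(pitch) Rx(roll)).
In Python, from bench import status, viewer, hand_in, r gives the robot as it stands.
- The arm moves only by the shell command python3 -m crank 'ROWS' [OPENING] [FORCE]. ROWS is a JSON object of lists of equal length, an entry for each row: "slide": the shift along the tool's x, y, z in m, a list of three; "twist": the turn about the tool's z in rad. A call has 1 to 8 rows; each row shifts and turns the commanded pose from where the row before left it, along the tool's axes as they then stand; what a row does not reach is not made up. A row lasts 1/10 s, in which the tool goes at most 50 mm and 8.59 degrees, less where a joint would pass 70% of its speed; a pose out of reach is approached as far as the arm can. A call with a gripper value outside its range is refused whole. OPENING is the closure, from 0 (fully open) to 1 (shut), set as the call begins (- or left out, the last holds). The fingers move at their own pace and stop on an object; FORCE is the grip in N (left out, the last holds). Time passes only in rows, so rows that do not move let the fingers close. It gives the time, the measured TCP pose, the force and the opening at its end, in the units of the state.
- status.sense(): the state, without advancing time (a new reading comes with each control period).
- viewer.snapshot(name): name is "scene" or "top" or "wrist"; returns a dict with "img" (384x512x3 uint8, red, green, blue), "fx", "fy", "cx", "cy" (pixels), "R" (3x3) and "t" (3): a world point X has camera coordinates R X + t; the wrist camera has in their place "hand_eye" (4x4, takes a point from camera to tool coordinates, whose origin is the TCP and whose axes are the flange's). Camera axes: x right, y down, z forward; pixel columns grow to the right and rows downward; lengths in mm; the calibration is good to about 2 mm. A picture is of the moment at which its call begins: read the wrist's pose just before it. There is no depth.
- hand_in(): hands the job in, once; it reports no verdict.
The state is a dict: "time": time; "joint_pos": joint angles; "qd": joint speeds; "joint_efforts": joint torques, N m; "tool_pos": TCP position; "tcp_rot": TCP orientation; "ft_force": force on the tool from outside, world axes, zero at the start; "wrist_torque": the same for the moment, N m; "finger_gap": finger opening in mm.
Only numpy, scipy, OpenCV 4.12 (cv2) and the standard library are available. Lean on these libraries where they do the work, as an engineer would, in place of code of your own. Each camera call takes 0.05 s, during which the arm holds its last target.

## Working session

There is one attempt and no reset: what is moved stays moved. The work goes in short steps, Python scripts to look and compute and a shell command to move; the robot and the scene stay as the last step left them, time stands still between calls to the robot, and variables do not carry over. Pictures are saved under pics/ and viewed, and the job is handed in when it is done.

```bash
ls; mkdir -p pics
python3 - <<'E'
from bench import status, viewer, r
import cv2
print(status.sense())
for n in ("scene","top","wrist"):
    s=viewer.snapshot(n); cv2.imwrite(f"pics/{n}0.png",s["img"][:,:,::-1])
    print(n,{k:v for k,v in s.items() if k!="img"})
E
```

```text
pics
{'time': 0.0, 'joint_pos': array([-7.25008657e+01,  7.51448600e+00,  8.53306547e+01,  3.83545751e-04,
        8.72640262e+01, -4.89114834e+00]), 'qd': array([-0.01309117,  0.13091811, -0.02741215,  0.12055082,  0.0250465 ,
       -0.00830351]), 'joint_efforts': array([ 1.43116587e-03, -5.69403899e+01, -5.00546980e+01, -1.14262305e-04,
        1.47597090e-02, -1.10621340e-05]), 'tool_pos': array([ 228.41625978, -554.19963162,  230.23776802]), 'tcp_rot': array([-1.79891263e+02, -9.68957032e-03,  2.23902548e+01]), 'ft_force': array([-0.0539979 ,  0.38263754, -0.20900441]), 'wrist_torque': array([-0.00738689, -0.01108605,  0.01796661]), 'finger_gap': 85.4527925964797}
scene {'fx': 448.1337870520148, 'fy': 448.1337870520148, 'cx': 252.48629145492748, 'cy': 186.64420049087272, 'R': array([[-0.7203202 ,  0.69324257, -0.02352777],
       [ 0.3957522 ,  0.38288018, -0.83473527],
       [-0.5696657 , -0.61058784, -0.55014859]]), 't': array([ 300.40838011, -202.67514678, 1446.86450587])}
top {'fx': 395.2387102136989, 'fy': 395.2387102136989, 'cx': 258.76408888029374, 'cy': 186.817646126424, 'R': array([[-0.01271053, -0.99988637, -0.00810465],
       [-0.99540771,  0.01342185, -0.09478046],
       [ 0.09487847,  0.00686272, -0.99546521]]), 't': array([ 92.76359149, 528.19751105, 904.59299967])}
wrist {'fx': 277.113795795768, 'fy': 277.113795795768, 'cx': 254.21841232384955, 'cy': 187.19947776015104, 'hand_eye': array([[-8.83517312e-04, -9.64559090e-01, -2.63865462e-01,
         6.70720508e+01],
       [ 9.99999573e-01, -9.23796814e-04,  2.85739525e-05,
        -3.33428286e-01],
       [-2.71319339e-04, -2.63865324e-01,  9.64559494e-01,
        -1.42906122e+02],
       [ 0.00000000e+00,  0.00000000e+00,  0.00000000e+00,
         1.00000000e+00]])}
```

View pics/scene0.png

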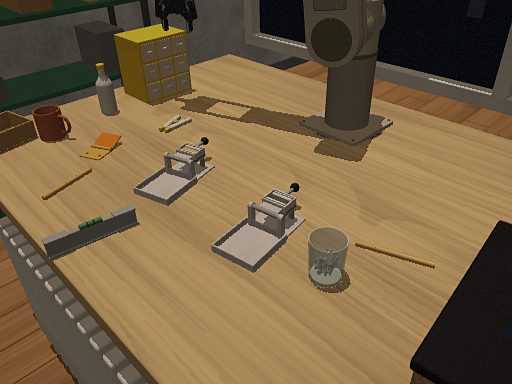

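View pics/top0.png

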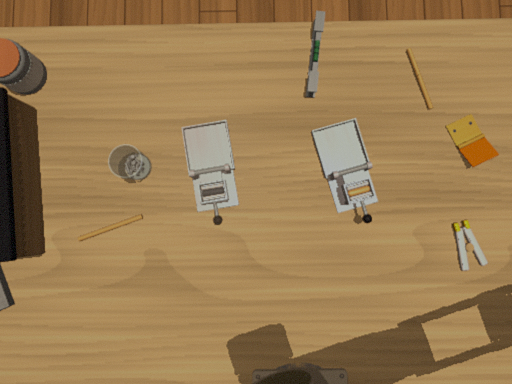

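Run:
```python
import cv2
a=cv2.imread("pics/top0.png");print(a.shape)
```

```text
(384, 512, 3)
```

The top view shows the pine dowel in the right-hand cup (dowel ~(358,190), knob ~(367,218)). The dark pin is in the left-hand cup (~(212,192)), and the tumbler is at ~(130,163). I'll zoom in to measure.

Run:
```python
import cv2
a=cv2.imread("pics/top0.png")[110:235,300:400]
cv2.imwrite("pics/topz.png",cv2.resize(a,None,fx=4.8,fy=4.8,interpolation=cv2.INTER_CUBIC))
a=cv2.imread("pics/scene0.png")[125:210,125:225]
cv2.imwrite("pics/scenez.png",cv2.resize(a,None,fx=7,fy=7,interpolation=cv2.INTER_CUBIC))
```

```text
(no output)
```

View pics/topz.png

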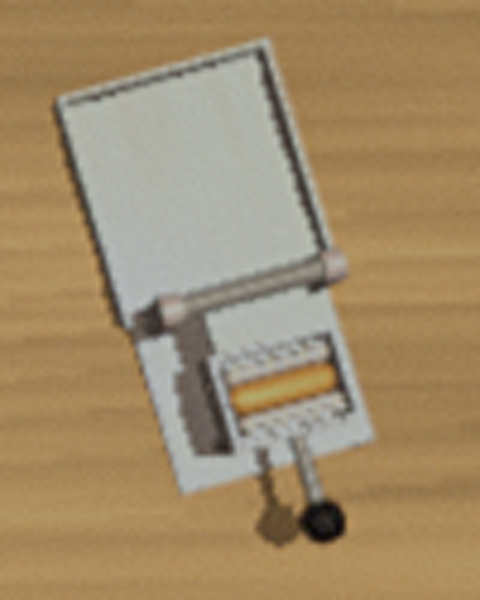

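View pics/scenez.png

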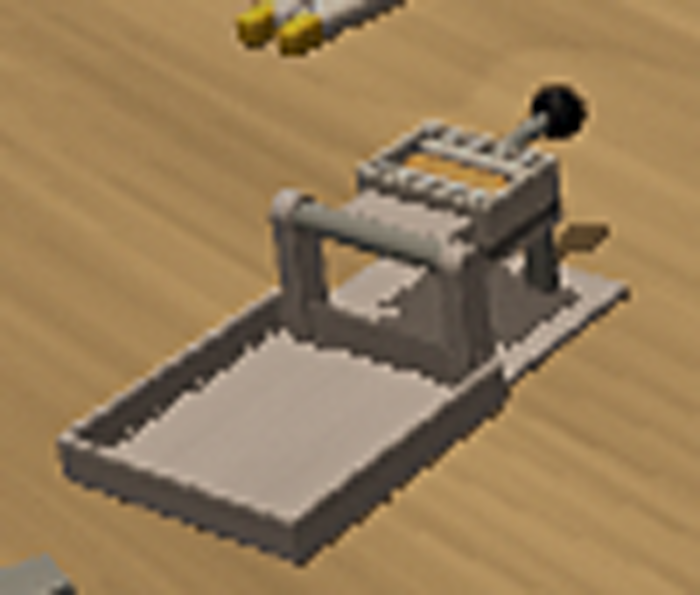

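```bash
cat > geo.py <<'E'
import numpy as np
from bench import viewer
from scipy.optimize import least_squares
def fit(snaps,obs,free_z=True):
    def P(p,X):
        c,s=np.cos(p[2]),np.sin(p[2])
        return np.array([p[0]+c*X[0]-s*X[1],p[1]+s*X[0]+c*X[1],p[3]*free_z+X[2]])
    def res(p):
        o=[]
        for n,X,uv in obs:
            S=snaps[n];q=S["R"]@P(p,X)+S["t"]
            o+= [S["fx"]*q[0]/q[2]+S["cx"]-uv[0],S["fy"]*q[1]/q[2]+S["cy"]-uv[1]]
        return np.array(o)
    s=least_squares(res,[500,-150,0,0]);return s.x,res(s.x).reshape(-1,2)
E
python3 - <<'E'
from geo import *
snaps={n:viewer.snapshot(n) for n in("top","scene")}
def T(u,v):return((u+.5)/4.8-.5+300,(v+.5)/4.8-.5+110)
def S(u,v):return((u+.5)/7-.5+125,(v+.5)/7-.5+125)
obs=[("top",(121,55,18),T(57,98)),("top",(121,-55,18),T(268,40)),("top",(-115,0,55),T(323,521)),("top",(0,40,63),T(172,308)),("top",(0,-40,63),T(334,264)),
("scene",(-115,0,55),S(558,110)),("scene",(121,55,18),S(298,518)),("scene",(121,-55,18),S(65,440)),("scene",(0,-40,63),S(290,200)),("scene",(0,40,63),S(453,250))]
for fz in (1,0):
    p,e=fit(snaps,obs,fz);print(p,np.degrees(p[2]));print(e.round(1).tolist())
    for n in("top","scene"):
        print(n,fit(snaps,[o for o in obs if o[0]==n],fz)[0])
    c,s=np.cos(p[2]),np.sin(p[2]);print("knob",p[0]-115*c,p[1]-115*s)
E
```

```text
[ 5.62812891e+02 -1.27286111e+02  2.67757971e-01 -1.75614276e+00] 15.34140164760779
[[-0.2, 0.4], [-0.4, -0.0], [-0.1, 0.2], [0.1, 0.5], [0.1, -0.1], [-0.2, 0.5], [-0.7, 0.8], [-1.1, -0.1], [0.1, -0.6], [0.9, -0.5]]
top [ 5.63299930e+02 -1.27546030e+02  2.62904623e-01 -2.37016234e+00]
scene [ 5.54871970e+02 -1.39629429e+02  2.72654741e-01 -1.03845946e+01]
knob 451.91074412694655 -157.71165689729742
[ 5.62953167e+02 -1.26600607e+02  2.68021353e-01  0.00000000e+00] 15.356492339786154
[[-0.4, 0.2], [-0.6, -0.3], [-0.1, 0.1], [-0.1, 0.3], [0.0, -0.3], [-0.1, 0.0], [-0.6, 0.3], [-1.1, -0.6], [0.1, -1.1], [0.9, -1.0]]
top [ 5.62936953e+02 -1.27015753e+02  2.62768525e-01  0.00000000e+00]
scene [ 5.63865907e+02 -1.24866643e+02  2.76920486e-01  0.00000000e+00]
knob 452.05903776372264 -157.05536186287054
```

Run:
```python
from geo import *
S=viewer.snapshot("scene");c=-S["R"].T@S["t"]
for uv in [(120,80),(155,102),(190,90),(105,112),(165,125)]:
    d=S["R"].T@np.array([(uv[0]-S["cx"])/S["fx"],(uv[1]-S["cy"])/S["fy"],1]);print(uv,(c-d*c[2]/d[2]).round())
from bench import status
s=status.sense();p=s["tool_pos"];th=np.radians(s["tcp_rot"])
from scipy.spatial.transform import Rotation as Ro
R=Ro.from_euler("xyz",th).as_matrix();print(p,s["tcp_rot"],R.T@(np.array([452,-157,140])-p))
R2=Ro.from_euler("xyz",[-180,0,15.35],degrees=True).as_matrix();print(R2.T@(np.array([452,-157,140])-p))
```

```text
(120, 80) [ 291. -915.    0.]
(155, 102) [ 323. -611.    0.]
(190, 90) [ 163. -612.    0.]
(105, 112) [ 495. -665.    0.]
(165, 125) [ 409. -422.    0.]
[ 228.52117767 -554.56962306  230.89965184] [-1.79961333e+02 -4.23094752e-03  2.23911936e+01] [ 358.06834047 -282.40387119   91.11669993]
[ 320.74913016 -324.22890789   90.89965184]
```

View pics/wrist0.png

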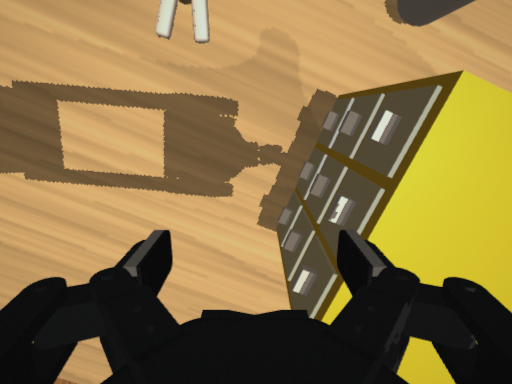

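The wrist view shows the yellow cabinet right beside the gripper, on its tool +y side (image right). I'll back away along tool −y first, then head to the knob.

```bash
python3 -m crank '{"slide":[[0,-0.02,0],[0,-0.04,0],[0,-0.04,0],[0,-0.04,0],[0.03,-0.03,0],[0.04,-0.02,0],[0.04,-0.02,0],[0.04,-0.02,0]],"twist":[0,0,0,0,0,0,0,0]}' 0 25
python3 -m crank '{"slide":[[0.04,-0.01,0],[0.04,-0.01,0],[0.04,-0.01,0],[0.04,-0.01,0],[0.03,-0.01,0],[0,0,0],[0,0,0],[0,0,0]],"twist":[0,0,0,0,0,0.0615,0.0615,0]}' 0.35 25
python3 - <<'E'
from geo import *
from bench import status
import cv2
from scipy.spatial.transform import Rotation as Ro
s=status.sense();p=s["tool_pos"];print(s["time"],p,s["tcp_rot"],s["finger_gap"],s["ft_force"])
R=Ro.from_euler("xyz",s["tcp_rot"],degrees=True).as_matrix()
W=viewer.snapshot("wrist");cv2.imwrite("pics/wrist1.png",W["img"][:,:,::-1])
print("to z130",R.T@(np.array([452,-157,130])-p))
H=W["hand_eye"]
k=R.T@(np.array([452,-157,55])-p);q=np.linalg.inv(H)@np.r_[k,1]
print("pred knob",W["fx"]*q[0]/q[2]+W["cx"],W["fy"]*q[1]/q[2]+W["cy"],q)
E
```

```text
time: 1.1
tool_pos: [280.3, -283.7, 231.6]
tcp_rot: [179.9, -0.0, 22.3]
ft_force: [1.1, 0.1, 0.5]
finger_gap: 85.7
time: 1.9
tool_pos: [436.4, -166.0, 231.2]
tcp_rot: [-180.0, 0.0, 15.3]
ft_force: [-0.1, 0.3, -0.2]
finger_gap: 55.4
1.9 [ 436.44199085 -165.9820825   231.22311472] [-1.79993107e+02  7.05209699e-03  1.53364858e+01] 55.4277970293027 [-0.10289411  0.30682923 -0.17274851]
to z130 [ 17.39208054  -4.53515128 101.22152116]
pred knob 250.60005023865236 155.83246833811765 [ -4.19028216 -36.32489424 320.91453764   1.        ]
```

View pics/wrist1.png

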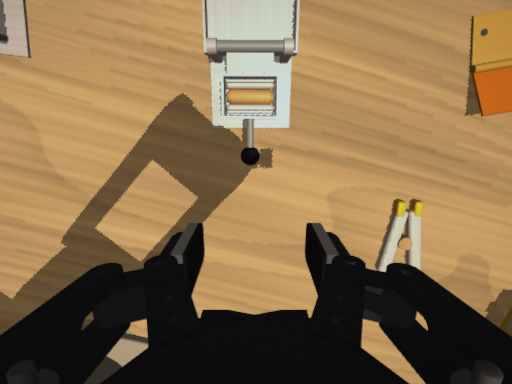

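The pine cup is centred in view, with its knob at (250,156). The prediction was (250.6,155.8), and the hinge is level in the image. Next I descend over the knob.

```bash
python3 -m crank '{"slide":[[0.0174,-0.0045,0.02],[0,0,0.04],[0,0,0.04],[0,0,0.03],[0,0,0.03],[0,0,0.02],[0,0,0.0152],[0,0,0]],"twist":[0,0,0,0,0,0,0,0]}' 0.35 25
python3 - <<'E'
from geo import *
from bench import status
import cv2
from scipy.spatial.transform import Rotation as Ro
s=status.sense();p=s["tool_pos"];print(s["time"],p,s["tcp_rot"],s["finger_gap"],s["ft_force"])
R=Ro.from_euler("xyz",s["tcp_rot"],degrees=True).as_matrix()
W=viewer.snapshot("wrist");cv2.imwrite("pics/wrist2.png",W["img"][:,:,::-1])
k=R.T@(np.array([452,-157,55])-p);q=np.linalg.inv(W["hand_eye"])@np.r_[k,1]
print("pred knob",W["fx"]*q[0]/q[2]+W["cx"],W["fy"]*q[1]/q[2]+W["cy"],k)
E
```

```text
time: 2.75
tool_pos: [449.7, -156.8, 33.7]
tcp_rot: [-179.8, 0.2, 15.4]
ft_force: [-0.1, 0.0, 0.4]
finger_gap: 55.4
2.75 [ 449.73282617 -156.77495425   33.71200532] [-179.82690867    0.1972609    15.39605002] 55.369497825606125 [-0.07083916  0.00984717  0.35558297]
pred knob 256.5742501447616 250.24780211747066 [  2.05276218   0.75454419 -21.2975649 ]
```

View pics/wrist2.png

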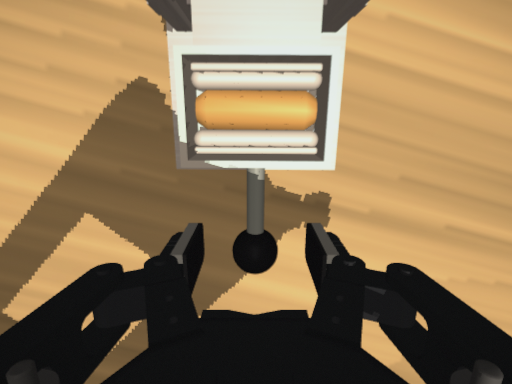

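The knob sits between the fingers at (256,251), with (256.6,250.2) predicted. Closing the gripper.

```bash
python3 -m crank '{"slide":[[0.001,0,0],[0,0,0],[0,0,0],[0,0,0],[0,0,0],[0,0,0],[0,0,0]],"twist":[0,0,0,0,0,0,0]}' 1 30
python3 - <<'E'
from bench import status,viewer
import cv2
s=status.sense();print(s)
W=viewer.snapshot("wrist");cv2.imwrite("pics/wrist3.png",W["img"][:,:,::-1])
E
```

```text
time: 3.5
tool_pos: [453.5, -156.2, 37.6]
tcp_rot: [-179.9, -0.1, 15.4]
ft_force: [-3.8, 8.0, 9.3]
finger_gap: 19.8
{'time': 3.5, 'joint_pos': array([-25.20852572,  -0.27336548, 114.68877962,   0.11482609,
        65.566448  ,  49.37341657]), 'qd': array([ 0.03262058,  0.11263639, -0.03646302, -0.01422037,  0.0183755 ,
        0.03613377]), 'joint_efforts': array([ -3.09074096, -40.84400296, -43.41291547,  -1.93484254,
        -2.27629356,  -0.04645843]), 'tool_pos': array([ 453.48454099, -156.15101108,   37.5575935 ]), 'tcp_rot': array([-1.79932426e+02, -8.18133093e-02,  1.53705296e+01]), 'ft_force': array([-3.8086194 ,  7.98757475,  9.27027229]), 'wrist_torque': array([ 1.30084343,  0.56473968, -0.09449688]), 'finger_gap': 19.803146039710988}
```

View pics/wrist3.png

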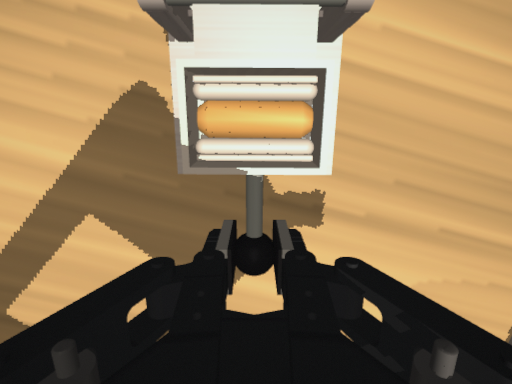

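Gripped at 19.8 mm gap. The force reading shows a preload: +z 9 N and about −8.7 N along tool y. I'll relieve it before swinging.

```bash
python3 -m crank '{"slide":[[0,-0.0006,-0.0007],[0,-0.0006,-0.0007],[0,0,0],[0,0,0]],"twist":[0,0,0,0]}' 1 30
```

```text
time: 3.95
tool_pos: [453.4, -156.0, 38.0]
tcp_rot: [180.0, -0.1, 15.3]
ft_force: [4.1, 2.8, -0.6]
finger_gap: 19.9
```

Run:
```python
import numpy as np
th=np.radians(np.arange(0,181,3));x=-115*np.cos(th);z=115*np.sin(th)
for i in range(0,60,8): print(3*i,[[round(a/1000,4),0,round(-b/1000,4)] for a,b in zip(np.diff(x)[i:i+8],np.diff(z)[i:i+8])])
```

```text
0 [[np.float64(0.0002), 0, np.float64(-0.006)], [np.float64(0.0005), 0, np.float64(-0.006)], [np.float64(0.0008), 0, np.float64(-0.006)], [np.float64(0.0011), 0, np.float64(-0.0059)], [np.float64(0.0014), 0, np.float64(-0.0059)], [np.float64(0.0017), 0, np.float64(-0.0058)], [np.float64(0.002), 0, np.float64(-0.0057)], [np.float64(0.0023), 0, np.float64(-0.0056)]]
24 [[np.float64(0.0026), 0, np.float64(-0.0054)], [np.float64(0.0029), 0, np.float64(-0.0053)], [np.float64(0.0031), 0, np.float64(-0.0051)], [np.float64(0.0034), 0, np.float64(-0.005)], [np.float64(0.0037), 0, np.float64(-0.0048)], [np.float64(0.0039), 0, np.float64(-0.0046)], [np.float64(0.0041), 0, np.float64(-0.0044)], [np.float64(0.0044), 0, np.float64(-0.0041)]]
48 [[np.float64(0.0046), 0, np.float64(-0.0039)], [np.float64(0.0048), 0, np.float64(-0.0037)], [np.float64(0.005), 0, np.float64(-0.0034)], [np.float64(0.0051), 0, np.float64(-0.0031)], [np.float64(0.0053), 0, np.float64(-0.0029)], [np.float64(0.0054), 0, np.float64(-0.0026)], [np.float64(0.0056), 0, np.float64(-0.0023)], [np.float64(0.0057), 0, np.float64(-0
[... 943 characters left out ...]
np.float64(0.0041)], [np.float64(0.0041), 0, np.float64(0.0044)], [np.float64(0.0039), 0, np.float64(0.0046)], [np.float64(0.0037), 0, np.float64(0.0048)]]
144 [[np.float64(0.0034), 0, np.float64(0.005)], [np.float64(0.0031), 0, np.float64(0.0051)], [np.float64(0.0029), 0, np.float64(0.0053)], [np.float64(0.0026), 0, np.float64(0.0054)], [np.float64(0.0023), 0, np.float64(0.0056)], [np.float64(0.002), 0, np.float64(0.0057)], [np.float64(0.0017), 0, np.float64(0.0058)], [np.float64(0.0014), 0, np.float64(0.0059)]]
168 [[np.float64(0.0011), 0, np.float64(0.0059)], [np.float64(0.0008), 0, np.float64(0.006)], [np.float64(0.0005), 0, np.float64(0.006)], [np.float64(0.0002), 0, np.float64(0.006)]]
```

```bash
python3 -m crank '{"slide":[[0.0002,0,-0.006],[0.0005,0,-0.006],[0.0008,0,-0.006],[0.0011,0,-0.0059],[0.0014,0,-0.0059],[0.0017,0,-0.0058],[0.002,0,-0.0057],[0.0023,0,-0.0056]],"twist":[0,0,0,0,0,0,0,0]}' 1 30
python3 - <<'E'
from bench import status,viewer
import cv2
W=viewer.snapshot("wrist");cv2.imwrite("pics/wrist4.png",W["img"][:,:,::-1])
E
```

```text
time: 4.75
tool_pos: [462.1, -153.6, 84.8]
tcp_rot: [180.0, 0.0, 15.3]
ft_force: [1.4, -1.6, -2.8]
finger_gap: 20.0
```

View pics/wrist4.png

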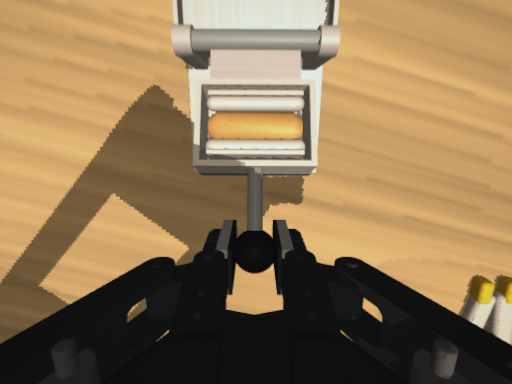

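The knob is still gripped at (255,251), the cup is tilting and the forces are low. I'll carry on along the arc.

```bash
python3 -m crank '{"slide":[[0.0026,0,-0.0054],[0.0029,0,-0.0053],[0.0031,0,-0.0051],[0.0034,0,-0.005],[0.0037,0,-0.0048],[0.0039,0,-0.0046],[0.0041,0,-0.0044],[0.0044,0,-0.0041]],"twist":[0,0,0,0,0,0,0,0]}' 1 30
python3 -m crank '{"slide":[[0.0046,0,-0.0039],[0.0048,0,-0.0037],[0.005,0,-0.0034],[0.0051,0,-0.0031],[0.0053,0,-0.0029],[0.0054,0,-0.0026],[0.0056,0,-0.0023],[0.0057,0,-0.002]],"twist":[0,0,0,0,0,0,0,0]}' 1 30
python3 - <<'E'
from bench import status,viewer
import cv2
W=viewer.snapshot("wrist");cv2.imwrite("pics/wrist5.png",W["img"][:,:,::-1])
E
```

```text
time: 5.6
tool_pos: [489.7, -146.0, 123.5]
tcp_rot: [180.0, -0.0, 15.3]
ft_force: [1.9, -6.0, -3.4]
finger_gap: 19.8
time: 6.4
tool_pos: [529.6, -135.3, 147.4]
tcp_rot: [180.0, 0.0, 15.3]
ft_force: [-0.9, -6.3, -0.9]
finger_gap: 20.1
```

View pics/wrist5.png

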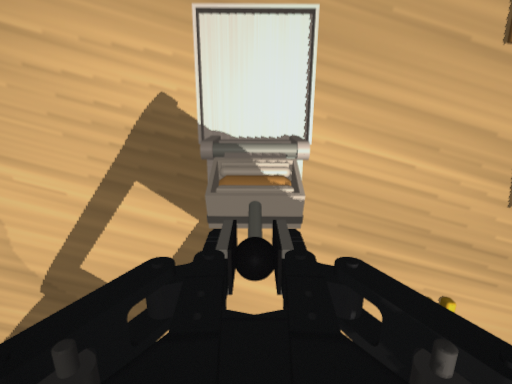

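The cup stands about 70° over and the knob is still held at (255,258). I'll keep going, trimming about 0.6 mm in tool y to ease the side load.

```bash
python3 -m crank '{"slide":[[0.0058,0.0003,-0.0017],[0.0059,0.0003,-0.0014],[0.0059,0,-0.0011],[0.006,0,-0.0008],[0.006,0,-0.0005],[0.006,0,-0.0002],[0.006,0,0.0002],[0.006,0,0.0005]],"twist":[0,0,0,0,0,0,0,0]}' 1 30
python3 -m crank '{"slide":[[0.006,0,0.0008],[0.0059,0,0.0011],[0.0059,0,0.0014],[0.0058,0,0.0017],[0.0057,0,0.002],[0.0056,0,0.0023],[0.0054,0,0.0026],[0.0053,0,0.0029]],"twist":[0,0,0,0,0,0,0,0]}' 1 30
python3 - <<'E'
from bench import status,viewer
import cv2
W=viewer.snapshot("wrist");cv2.imwrite("pics/wrist6.png",W["img"][:,:,::-1])
E
```

```text
time: 7.25
tool_pos: [576.2, -122.8, 152.3]
tcp_rot: [180.0, -0.0, 15.3]
ft_force: [-1.0, -3.4, 4.5]
finger_gap: 19.4
time: 8.05
tool_pos: [619.3, -110.4, 136.3]
tcp_rot: [-180.0, 0.1, 15.4]
ft_force: [-0.4, 0.2, 0.5]
finger_gap: -0.2
```

View pics/wrist6.png

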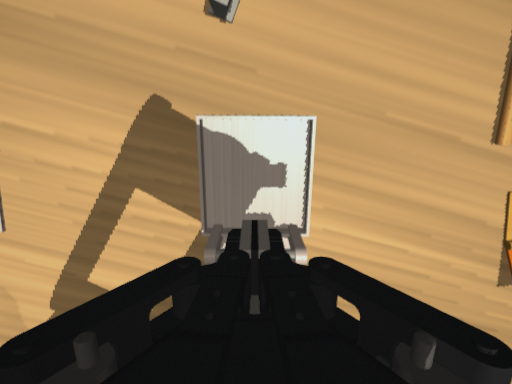

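The knob slipped out: the gap is −0.2 and the cup is hidden. I'll check where the cup is.

Run:
```python
from bench import status,viewer
import cv2
a=viewer.snapshot("scene")["img"][:,:,::-1][60:230,80:300];cv2.imwrite("pics/sc7.png",cv2.resize(a,None,fx=3.5,fy=3.5,interpolation=cv2.INTER_CUBIC))
a=viewer.snapshot("top")["img"][:,:,::-1][90:290,280:430];cv2.imwrite("pics/top7.png",cv2.resize(a,None,fx=3,fy=3,interpolation=cv2.INTER_CUBIC))
```

```text
(no output)
```

View pics/sc7.png

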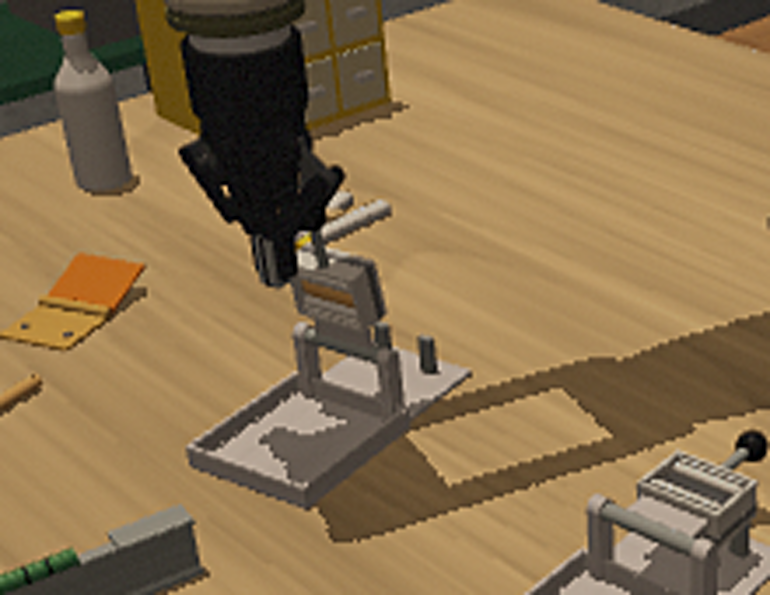

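View pics/top7.png

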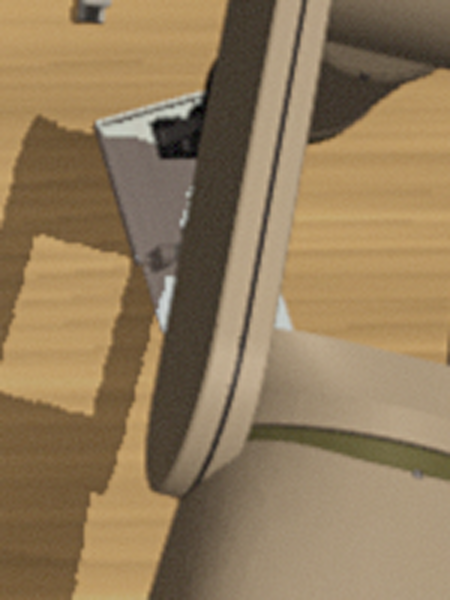

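The cup stands near upright and seems to be resting by friction. The knob is hidden behind the fingers, and the other rig is untouched. I'll rise clear, back off and look.

```bash
python3 -m crank '{"slide":[[0,0,-0.02],[0,0,-0.03],[0,0,-0.03],[0,0,-0.03],[-0.01,0,-0.01],[-0.02,0,0],[-0.02,0,0],[0,0,0]],"twist":[0,0,0,0,0,0,0,0]}' 1 30
python3 -m crank '{"slide":[[-0.02,0,0],[0,0,0]],"twist":[0,0]}' 0.35 50
python3 - <<'E'
from geo import *
from bench import status
import cv2
s=status.sense();print(s["tool_pos"],s["tcp_rot"],s["finger_gap"])
W=viewer.snapshot("wrist");cv2.imwrite("pics/wrist8.png",W["img"][:,:,::-1])
a=viewer.snapshot("scene")["img"][:,:,::-1][60:230,80:300];cv2.imwrite("pics/sc8.png",cv2.resize(a,None,fx=3.5,fy=3.5,interpolation=cv2.INTER_CUBIC))
from scipy.spatial.transform import Rotation as Ro
R=Ro.from_euler("xyz",s["tcp_rot"],degrees=True).as_matrix();p=s["tool_pos"]
c,sn=np.cos(.268),np.sin(.268)
for th in (75,80,85,90,95,100,105,110):
    a=np.radians(th);x=-115*np.cos(a);X=np.array([563+c*x,-126.9+sn*x,55+115*np.sin(a)])
    k=R.T@(X-p);q=np.linalg.inv(W["hand_eye"])@np.r_[k,1];print(th,X.round(1),(W["fx"]*q[0]/q[2]+W["cx"]).round(1),(W["fy"]*q[1]/q[2]+W["cy"]).round(1),k.round(1),"r",(W["fx"]*11/q[2]).round(1))
E
```

```text
time: 9.0
tool_pos: [568.8, -124.7, 256.4]
tcp_rot: [-180.0, 0.1, 15.3]
ft_force: [-0.8, 0.1, 0.1]
finger_gap: 0.0
time: 9.2
tool_pos: [550.3, -129.8, 256.5]
tcp_rot: [-180.0, 0.1, 15.3]
ft_force: [-0.3, -0.2, 0.0]
finger_gap: 28.2
[ 550.33225662 -129.75258717  256.46714253] [-1.79973469e+02  7.22928356e-02  1.52955464e+01] 28.228016492405473
75 [ 534.3 -134.8  166.1] 255.4 208.7 [-16.7   0.7  90.4] r 12.3
80 [ 543.7 -132.2  168.3] 255.4 199.0 [-6.9  0.7 88.2] r 12.6
85 [ 553.3 -129.6  169.6] 255.4 188.4 [ 3.1  0.6 86.9] r 12.8
90 [ 563.  -126.9  170. ] 255.4 177.2 [13.1  0.6 86.5] r 12.9
95 [ 572.7 -124.2  169.6] 255.4 165.5 [23.1  0.6 86.9] r 13.1
100 [ 582.3 -121.6  168.3] 255.4 153.5 [33.1  0.6 88.2] r 13.1
105 [ 591.7 -119.   166.1] 255.3 141.4 [42.8  0.6 90.3] r 13.2
110 [ 600.9 -116.5  163.1] 255.3 129.5 [52.4  0.6 93.3] r 13.2
```

View pics/wrist8.png

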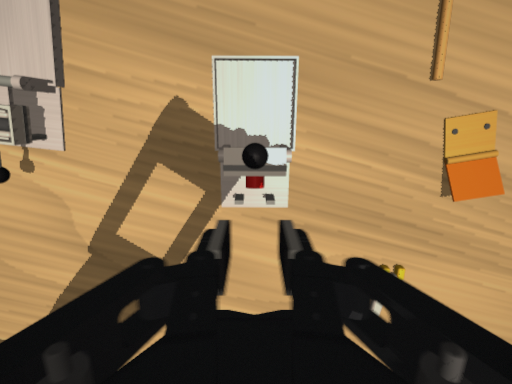

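View pics/sc8.png

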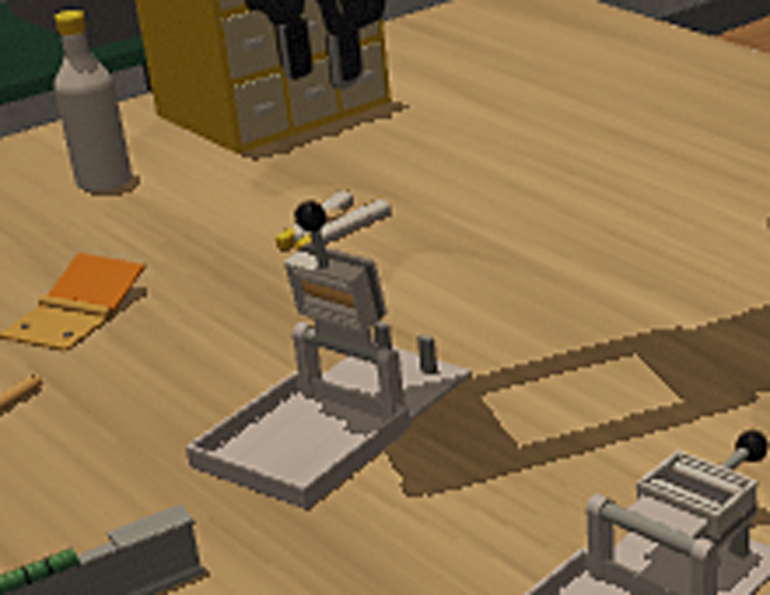

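The wrist view shows the knob at (255,156), which puts the cup at about 99° with the knob at (580,-122,169). The scene view confirms the cup is standing. The +z force and the gap under 22 mm suggest the ball sat too near the fingertips. I'll regrasp with the fingers 5 mm deeper and more force.

```bash
python3 -m crank '{"slide":[[0.015,0.0005,0],[0.016,0,0.01],[0,0,0.03],[0,0,0.03],[0,0,0.02],[0,0,0.015],[0,0,0.007],[0,0,0]],"twist":[0,0,0,0,0,0,0,0]}' 0.35 50
python3 - <<'E'
from geo import *
from bench import status
import cv2
s=status.sense();print(s["tool_pos"],s["tcp_rot"],s["finger_gap"],s["ft_force"])
W=viewer.snapshot("wrist");cv2.imwrite("pics/wrist9.png",W["img"][:,:,::-1])
from scipy.spatial.transform import Rotation as Ro
R=Ro.from_euler("xyz",s["tcp_rot"],degrees=True).as_matrix();p=s["tool_pos"]
c,sn=np.cos(.268),np.sin(.268)
for th in (95,97,99,101):
    a=np.radians(th);x=-115*np.cos(a);X=np.array([563+c*x,-126.9+sn*x,55+115*np.sin(a)])
    k=R.T@(X-p);q=np.linalg.inv(W["hand_eye"])@np.r_[k,1];print(th,X.round(1),(W["fx"]*q[0]/q[2]+W["cx"]).round(1),(W["fy"]*q[1]/q[2]+W["cy"]).round(1),k.round(1),"r",(W["fx"]*11/q[2]).round(1))
a=viewer.snapshot("scene")["img"][:,:,::-1][100:185,110:210];cv2.imwrite("pics/sc9.png",cv2.resize(a,None,fx=7,fy=7,interpolation=cv2.INTER_CUBIC))
E
```

```text
time: 10.1
tool_pos: [581.6, -121.4, 144.3]
tcp_rot: [-180.0, 0.1, 15.3]
ft_force: [-0.2, 0.5, -0.7]
finger_gap: 55.4
[ 581.62356285 -121.43087362  144.28317757] [-1.79952921e+02  6.65719852e-02  1.53481634e+01] 55.44452554020314 [-0.15631862  0.47809754 -0.69842631]
95 [ 572.7 -124.2  169.6] 255.7 275.7 [ -9.4   0.3 -25.3] r 22.8
97 [ 576.5 -123.2  169.1] 255.7 267.9 [ -5.4   0.3 -24.9] r 22.9
99 [ 580.3 -122.1  168.6] 255.7 259.9 [ -1.4   0.3 -24.3] r 23.0
101 [ 584.2 -121.1  167.9] 255.7 251.7 [  2.5   0.3 -23.6] r 23.1
```

View pics/wrist9.png

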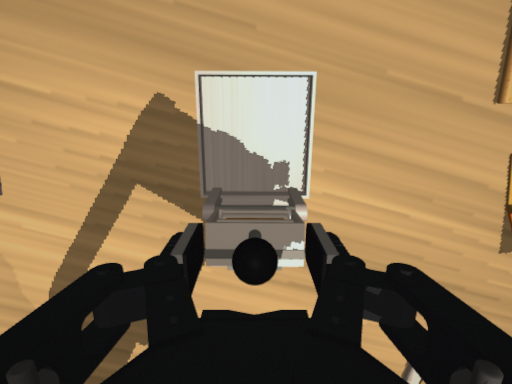

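View pics/sc9.png

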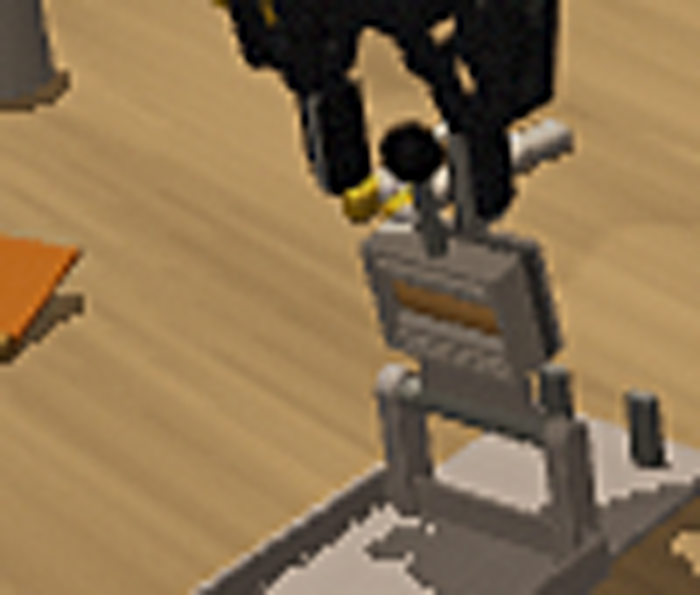

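The knob is between the fingers at (255,261), about 1.5 mm behind centre. Trimming that and closing.

```bash
python3 -m crank '{"slide":[[-0.0015,0.0003,0],[0,0,0],[0,0,0],[0,0,0],[0,0,0],[0,0,0]],"twist":[0,0,0,0,0,0]}' 1 45
python3 - <<'E'
from bench import status,viewer
import cv2
s=status.sense();print(s["tool_pos"],s["finger_gap"],s["ft_force"])
W=viewer.snapshot("wrist");cv2.imwrite("pics/wrist10.png",W["img"][:,:,::-1])
a=viewer.snapshot("scene")["img"][:,:,::-1][100:185,110:210];cv2.imwrite("pics/sc10.png",cv2.resize(a,None,fx=7,fy=7,interpolation=cv2.INTER_CUBIC))
E
```

```text
time: 10.8
tool_pos: [581.2, -121.7, 146.5]
tcp_rot: [-180.0, -0.1, 15.4]
ft_force: [-0.5, 4.8, 6.8]
finger_gap: 19.3
[ 581.24980802 -121.70968568  146.51425527] 19.335411545717268 [-0.50694674  4.76465324  6.83697867]
```

View pics/wrist10.png

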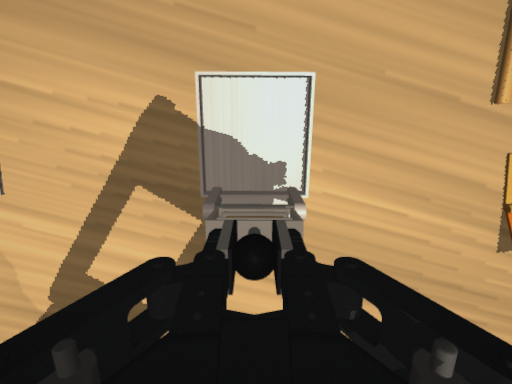

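View pics/sc10.png

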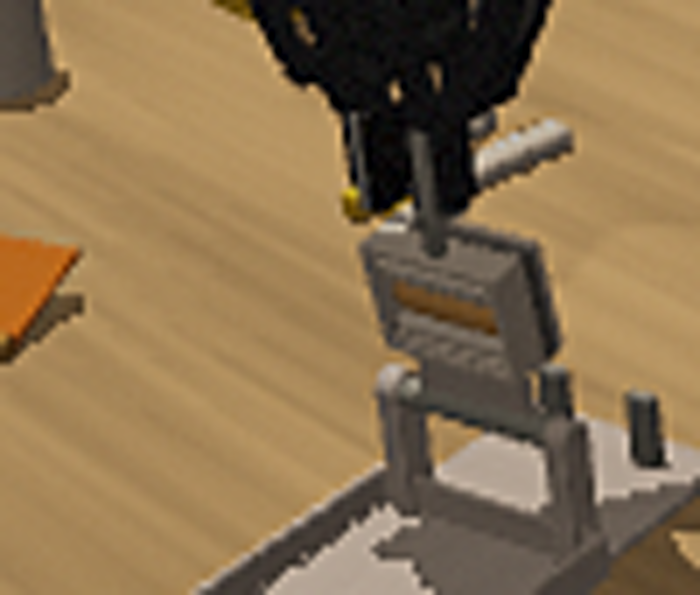

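Similar grip signature to before, so the upward force comes from the pads swinging forward as they close. The cup hasn't moved, and the ball is centred at (254,257). I'll raise the force, relieve the preload, and swing on from 99° in shorter, checked steps.

```bash
python3 -m crank '{"slide":[[0,-0.0005,-0.001],[0,0,0]],"twist":[0,0]}' 1 70
python3 - <<'E'
import numpy as np
th=np.radians(np.arange(99,181,3));x=-115*np.cos(th);z=115*np.sin(th)
for i in range(27): print(99+3*i,round(float(np.diff(x)[i])/1000,4),round(-float(np.diff(z)[i])/1000,4),end=' | ')
E
python3 -m crank '{"slide":[[0.0059,0,0.0011],[0.0059,0,0.0014],[0.0058,0,0.0017],[0,0,0]],"twist":[0,0,0,0]}' 1 70
python3 - <<'E'
from bench import status,viewer
import cv2
W=viewer.snapshot("wrist");cv2.imwrite("pics/wrist11.png",W["img"][:,:,::-1])
E
```

```text
time: 11.1
tool_pos: [580.6, -121.8, 146.7]
tcp_rot: [180.0, -0.0, 15.3]
ft_force: [-0.4, 1.8, 4.0]
finger_gap: 18.5
99 0.0059 0.0011 | 102 0.0059 0.0014 | 105 0.0058 0.0017 | 108 0.0057 0.002 | 111 0.0056 0.0023 | 114 0.0054 0.0026 | 117 0.0053 0.0029 | 120 0.0051 0.0031 | 123 0.005 0.0034 | 126 0.0048 0.0037 | 129 0.0046 0.0039 | 132 0.0044 0.0041 | 135 0.0041 0.0044 | 138 0.0039 0.0046 | 141 0.0037 0.0048 | 144 0.0034 0.005 | 147 0.0031 0.0051 | 150 0.0029 0.0053 | 153 0.0026 0.0054 | 156 0.0023 0.0056 | 159 0.002 0.0057 | 162 0.0017 0.0058 | 165 0.0014 0.0059 | 168 0.0011 0.0059 | 171 0.0008 0.006 | 174 0.0005 0.006 | 177 0.0002 0.006 | time: 11.5
tool_pos: [598.3, -117.1, 142.2]
tcp_rot: [180.0, -0.0, 15.4]
ft_force: [-0.2, 1.9, 6.0]
finger_gap: 18.5
```

View pics/wrist11.png

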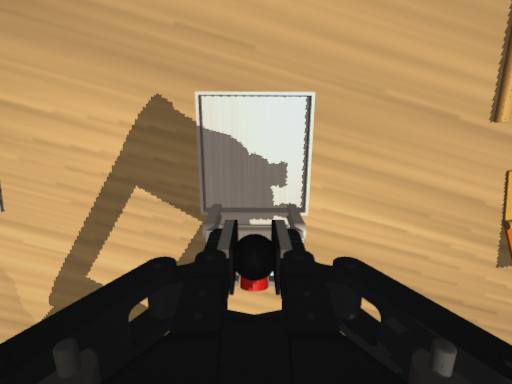

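Still gripped, with the knob at (254,258) and the red button showing at (254,283). There is 6 N radial load, so I'll lift the path by about 1 mm and continue.

```bash
python3 -m crank '{"slide":[[0.0057,-0.0003,0.001],[0.0056,0,0.0015],[0.0054,0,0.0026],[0.0053,0,0.0029],[0,0,0]],"twist":[0,0,0,0,0]}' 1 70
python3 - <<'E'
from bench import status,viewer
import cv2
W=viewer.snapshot("wrist");cv2.imwrite("pics/wrist12.png",W["img"][:,:,::-1])
E
```

```text
time: 12.05
tool_pos: [619.6, -111.2, 133.9]
tcp_rot: [179.9, -0.1, 15.4]
ft_force: [0.7, -4.9, 2.1]
finger_gap: 18.2
```

View pics/wrist12.png

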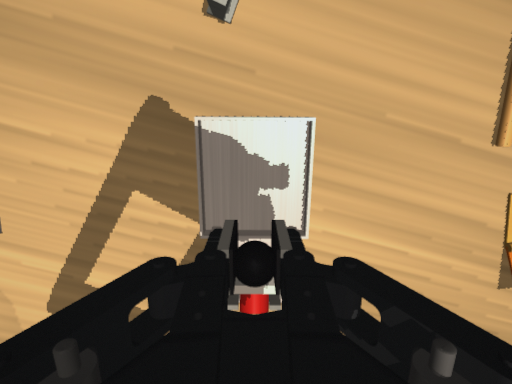

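The knob has drifted to row 263, about 3 mm back in the pads but still held. I'll let the tool lag about 2 mm in x to recentre, and continue.

```bash
python3 -m crank '{"slide":[[0.004,0.0003,0.0031],[0.004,0,0.0034],[0.0048,0,0.0037],[0.0046,0,0.0039],[0,0,0]],"twist":[0,0,0,0,0]}' 1 70
python3 - <<'E'
from bench import status,viewer
import cv2
W=viewer.snapshot("wrist");cv2.imwrite("pics/wrist13.png",W["img"][:,:,::-1])
a=viewer.snapshot("scene")["img"][:,:,::-1][100:185,110:210];cv2.imwrite("pics/sc13.png",cv2.resize(a,None,fx=7,fy=7,interpolation=cv2.INTER_CUBIC))
E
```

```text
time: 12.6
tool_pos: [634.9, -106.1, 118.6]
tcp_rot: [-179.9, 0.1, 15.3]
ft_force: [0.8, 0.5, 0.6]
finger_gap: -0.4
```

View pics/wrist13.png

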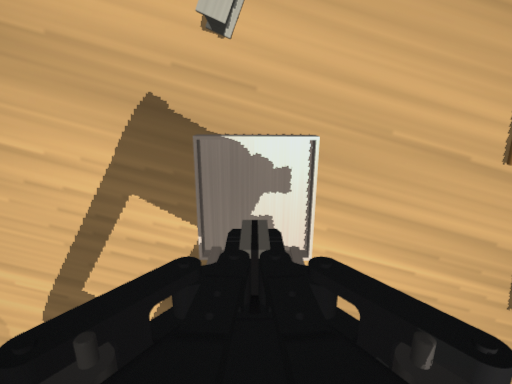

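View pics/sc13.png

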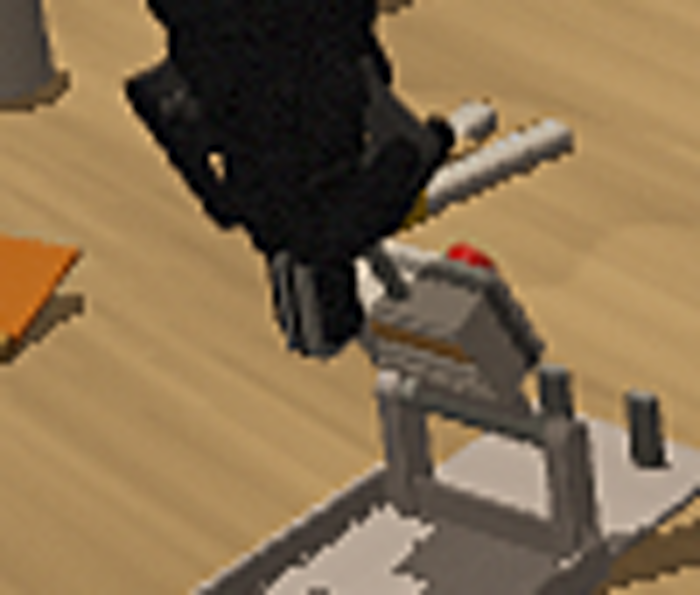

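It slipped again at about 125°, and the cup now seems to lean on the back of the closed fingers. Before trying again I need to know where the ball sits relative to the pads.

Run:
```python
from geo import *
import cv2
from bench import status
W=viewer.snapshot("wrist");Hi=np.linalg.inv(W["hand_eye"])
for x in (-11,0,11):
    print(x,[(z,)+tuple((W["fx"]*q[0]/q[2]+W["cx"],W["fy"]*q[1]/q[2]+W["cy"])) for z in (0,-8,-19,-24,-30,-40) for q in [Hi@np.array([x,10,z,1])]])
ims=[cv2.imread(f"pics/wrist{i}.png")[190:330,180:330] for i in (3,10,12)]
cv2.imwrite("pics/cmp.png",cv2.resize(np.hstack(ims),None,fx=1.77,fy=1.77*1,interpolation=cv2.INTER_CUBIC))
s=status.sense();print(s["tool_pos"],s["ft_force"],s["time"])
```

```text
-11 [(0, np.float64(272.4011237137205), np.float64(252.8807818923229)), (-8, np.float64(273.3349013576217), np.float64(260.1246016385315)), (-19, np.float64(274.7867976651869), np.float64(271.38774893155164)), (-24, np.float64(275.52203957304965), np.float64(277.09141927020437)), (-30, np.float64(276.47662210535583), np.float64(284.49663382215715)), (-40, np.float64(278.2724674291423), np.float64(298.4279802219616))]
0 [(0, np.float64(272.72309251622573), np.float64(235.20144947762478)), (-8, np.float64(273.69201315146864), np.float64(241.66454142514903)), (-19, np.float64(275.20223841594975), np.float64(251.73835386219054)), (-24, np.float64(275.9687351067456), np.float64(256.8511963488661)), (-30, np.float64(276.96562432079344), np.float64(263.5008500124723)), (-40, np.float64(278.8463704446142), np.float64(276.0461862206916))]
11 [(0, np.float64(273.0573060278595), np.float64(216.84975911607327)), (-8, np.float64(274.06342938253323), np.float64(222.46504673520877)), (-19, np.float64(275.6356347334203), np.float64(231.2397016525854)), (-24, np.float64(276.4354561999825), np.float64(235.7035952277047)), (-30, np.float64(277.47757446832424), np.float64(241.51977450901356)), (-40, np.float64(279.44948353571596), np.float64(252.52522083003316))]
[ 634.7277848  -106.64205027  119.22243563] [ 0.23599969 -0.05165038  0.37751188] 12.75
```

View pics/cmp.png

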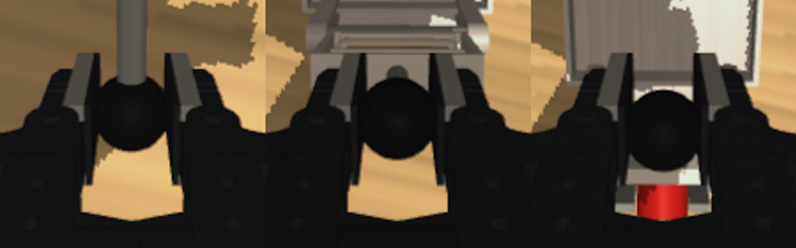

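The pads cover roughly rows 216–295, so the ball was inside them. At the 120° step it had already lagged about 4 mm on its arc, which means it is creeping in the grip, not hitting an edge. The cup now leans on the closed fingers, so I can ease it back to about 100°, where it stays by itself, and regrip there.

```bash
python3 -m crank '{"slide":[[-0.004,0,-0.002],[-0.005,0,-0.002],[-0.005,0,-0.002],[-0.005,0,-0.002],[-0.005,0,-0.002],[-0.005,0,-0.002],[-0.003,0,-0.001],[0,0,0]],"twist":[0,0,0,0,0,0,0,0]}' 1 40
python3 - <<'E'
from bench import status,viewer
import cv2
a=viewer.snapshot("scene")["img"][:,:,::-1][100:185,110:210];cv2.imwrite("pics/sc14.png",cv2.resize(a,None,fx=7,fy=7,interpolation=cv2.INTER_CUBIC))
E
```

```text
time: 13.55
tool_pos: [604.0, -115.5, 133.1]
tcp_rot: [180.0, 0.0, 15.3]
ft_force: [-0.4, -0.2, 0.1]
finger_gap: 0.2
```

View pics/sc14.png

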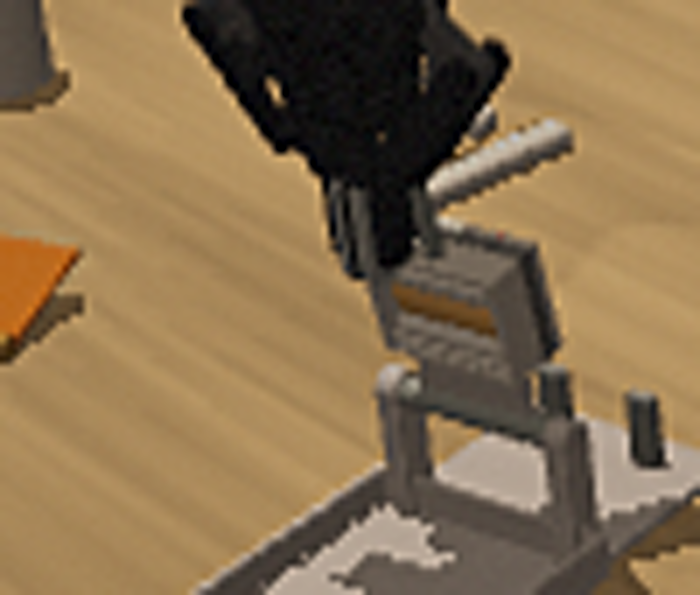

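The cup is back near 100° (the button is almost out of sight again). I'll lift and regrip.

```bash
python3 -m crank '{"slide":[[0.002,0,-0.01],[0,0,-0.03],[0,0,-0.03],[0,0,-0.01],[-0.01,0,0],[-0.01,0,0],[0,0,0]],"twist":[0,0,0,0,0,0,0]}' 1 40
python3 - <<'E'
from geo import *
from bench import status
import cv2
s=status.sense()
W=viewer.snapshot("wrist");cv2.imwrite("pics/wrist15.png",W["img"][:,:,::-1])
from scipy.spatial.transform import Rotation as Ro
R=Ro.from_euler("xyz",s["tcp_rot"],degrees=True).as_matrix();p=s["tool_pos"];print(p)
c,sn=np.cos(.268),np.sin(.268)
for th in range(90,112,3):
    a=np.radians(th);x=-115*np.cos(a);X=np.array([563+c*x,-126.9+sn*x,55+115*np.sin(a)])
    k=R.T@(X-p);q=np.linalg.inv(W["hand_eye"])@np.r_[k,1];print(th,X.round(1),(W["fx"]*q[0]/q[2]+W["cx"]).round(1),(W["fy"]*q[1]/q[2]+W["cy"]).round(1),k.round(1),"r",(W["fx"]*11/q[2]).round(1))
E
```

```text
time: 14.3
tool_pos: [584.9, -120.2, 210.9]
tcp_rot: [-179.9, 0.2, 15.3]
ft_force: [0.2, -0.7, -0.6]
finger_gap: 0.0
[ 584.89113146 -120.18567315  210.88436086]
90 [ 563.  -126.9  170. ] 255.8 239.7 [-22.8   0.8  41. ] r 15.2
93 [ 568.8 -125.3  169.8] 255.8 232.0 [-16.7   0.8  41.1] r 15.3
96 [ 574.6 -123.7  169.4] 255.8 224.0 [-10.7   0.8  41.5] r 15.4
99 [ 580.3 -122.1  168.6] 255.8 215.8 [-4.8  0.8 42.3] r 15.4
102 [ 586.1 -120.6  167.5] 255.8 207.4 [ 1.2  0.7 43.4] r 15.5
105 [ 591.7 -119.   166.1] 255.8 199.0 [ 7.   0.7 44.8] r 15.5
108 [ 597.3 -117.5  164.4] 255.8 190.5 [12.8  0.7 46.5] r 15.5
111 [ 602.7 -116.   162.4] 255.8 182.1 [18.5  0.7 48.5] r 15.4
```

View pics/wrist15.png

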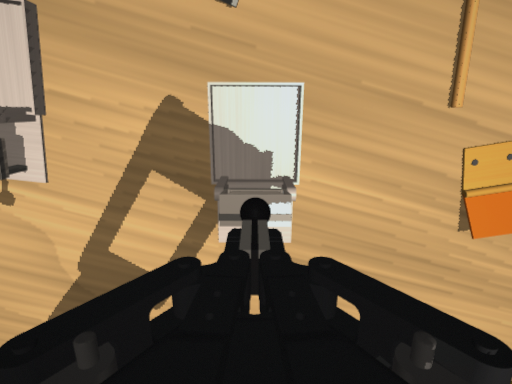

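The knob is at (255,211), so the cup is at about 100.5° and still standing. Regripping with the ball 20 mm behind the TCP and a firmer grip.

```bash
python3 -m crank '{"slide":[[-0.0018,0.0007,0],[0,0,0],[0,0,0.012],[0,0,0.02],[0,0,0.02],[0,0,0.011],[0,0,0],[0,0,0]],"twist":[0,0,0,0,0,0,0,0]}' 0.4 40
python3 -m crank '{"slide":[[0,0,0],[0,0,0],[0,0,-0.0005],[0,0,-0.0005],[0,0,0]],"twist":[0,0,0,0,0]}' 1 40
python3 -m crank '{"slide":[[0,0,0],[0,0,0]],"twist":[0,0]}' 1 100
python3 - <<'E'
from bench import status,viewer
import cv2
s=status.sense();print(s["tool_pos"],s["finger_gap"],s["ft_force"],s["wrist_torque"])
W=viewer.snapshot("wrist");cv2.imwrite("pics/wrist16.png",W["img"][150:330,150:360,::-1])
E
```

```text
time: 15.15
tool_pos: [585.6, -121.1, 150.0]
tcp_rot: [-180.0, 0.0, 15.3]
ft_force: [-0.6, 0.9, 0.5]
finger_gap: 51.1
time: 15.65
tool_pos: [585.8, -120.5, 151.5]
tcp_rot: [-180.0, -0.0, 15.4]
ft_force: [-0.3, 5.7, 3.3]
finger_gap: 19.3
time: 15.85
tool_pos: [586.0, -120.4, 151.7]
tcp_rot: [-180.0, -0.1, 15.4]
ft_force: [-0.4, 5.9, 4.9]
finger_gap: 17.5
[ 585.95903395 -120.43008064  151.68545484] 17.462199829633672 [-0.39137346  5.94720174  4.93813331] [ 1.06918243  0.20521454 -0.09890352]
```

View pics/wrist16.png

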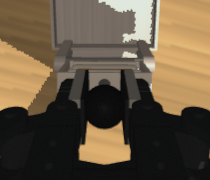

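Gripped, ball centred at about (253,253). I'll swing slowly, reading force and gap at every couple of rows.

```bash
python3 - <<'E'
import numpy as np
for t in np.arange(100.5,180,2): 
    a,b=np.radians(t),np.radians(t+2);print(t,round(.115*(np.cos(a)-np.cos(b)),4),round(.115*(np.sin(a)-np.sin(b)),4),end=' | ')
E
echo
python3 -m crank '{"slide":[[0.0039,-0.0007,0.0003],[0.0039,0,0.001]],"twist":[0,0]}' | tr '\n' ' '; echo
python3 -m crank '{"slide":[[0.0039,0,0.0011]],"twist":[0]}' | tr '\n' ' '; echo
python3 -m crank '{"slide":[[0.0038,0,0.0012]],"twist":[0]}' | tr '\n' ' '; echo
python3 -m crank '{"slide":[[0.0038,0,0.0013]],"twist":[0]}'| tr '\n' ' '
python3 - <<'E'
from bench import status,viewer
import cv2
W=viewer.snapshot("wrist");cv2.imwrite("pics/wrist17.png",W["img"][150:330,150:360,::-1])
E
```

```text
100.5 0.0039 0.0008 | 102.5 0.0039 0.0009 | 104.5 0.0039 0.0011 | 106.5 0.0038 0.0012 | 108.5 0.0038 0.0013 | 110.5 0.0037 0.0015 | 112.5 0.0037 0.0016 | 114.5 0.0036 0.0017 | 116.5 0.0036 0.0019 | 118.5 0.0035 0.002 | 120.5 0.0034 0.0021 | 122.5 0.0033 0.0022 | 124.5 0.0033 0.0023 | 126.5 0.0032 0.0024 | 128.5 0.0031 0.0026 | 130.5 0.003 0.0027 | 132.5 0.0029 0.0028 | 134.5 0.0028 0.0029 | 136.5 0.0027 0.003 | 138.5 0.0026 0.0031 | 140.5 0.0025 0.0031 | 142.5 0.0024 0.0032 | 144.5 0.0023 0.0033 | 146.5 0.0022 0.0034 | 148.5 0.002 0.0035 | 150.5 0.0019 0.0035 | 152.5 0.0018 0.0036 | 154.5 0.0017 0.0037 | 156.5 0.0015 0.0037 | 158.5 0.0014 0.0038 | 160.5 0.0013 0.0038 | 162.5 0.0011 0.0038 | 164.5 0.001 0.0039 | 166.5 0.0009 0.0039 | 168.5 0.0007 0.0039 | 170.5 0.0006 0.004 | 172.5 0.0005 0.004 | 174.5 0.0003 0.004 | 176.5 0.0002 0.004 | 178.5 0.0 0.004 | 
time: 16.1 tool_pos: [593.1, -118.5, 150.1] tcp_rot: [180.0, -0.0, 15.3] ft_force: [-2.3, 3.1, 4.6] finger_gap: 17.2 
time: 16.2 tool_pos: [597.1, -117.4, 149.1] tcp_rot: [180.0, -0.0, 15.3] ft_force: [-1.8, 2.9, 5.2] finger_gap: 17.3 
time: 16.3 tool_pos: [600.8, -116.4, 147.9] tcp_rot: [180.0, -0.0, 15.3] ft_force: [-3.2, 2.7, 6.8] finger_gap: 17.5 
time: 16.4 tool_pos: [604.5, -115.5, 146.5] tcp_rot: [180.0, -0.0, 15.3] ft_force: [-2.8, 3.7, 5.6] finger_gap: 17.4
```

View pics/wrist17.png

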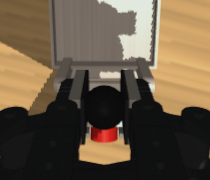

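No drift: ball row 254, gap steady at 17.4. Continuing with a slight upward trim against the roughly 6 N radial load.

```bash
python3 -m crank '{"slide":[[0.0037,-0.0002,0.0009],[0.0037,0,0.0012]],"twist":[0,0]}' | tr '\n' ' '; echo
python3 -m crank '{"slide":[[0.0036,0,0.0017]],"twist":[0]}' | tr '\n' ' '; echo
python3 -m crank '{"slide":[[0.0036,0,0.0019]],"twist":[0]}'| tr '\n' ' '
python3 - <<'E'
from bench import status,viewer
import cv2
W=viewer.snapshot("wrist");cv2.imwrite("pics/wrist18.png",W["img"][150:330,150:360,::-1])
E
```

```text
time: 16.65 tool_pos: [610.9, -113.5, 143.5] tcp_rot: [180.0, 0.1, 15.3] ft_force: [-2.6, -3.4, -2.3] finger_gap: 17.6 
time: 16.75 tool_pos: [614.5, -112.7, 141.6] tcp_rot: [180.0, 0.1, 15.3] ft_force: [-3.4, -0.6, 0.4] finger_gap: 17.3 
time: 16.85 tool_pos: [619.6, -111.3, 140.9] tcp_rot: [180.0, -0.2, 15.3] ft_force: [8.8, 9.1, 15.9] finger_gap: 10.9
```

View pics/wrist18.png

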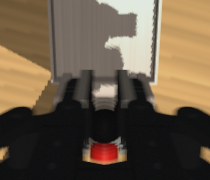

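It slipped at about 117° again: the gap fell to 10.9 and the ball jumped to row ~275. The pattern is clear: 30 N held for 99° of swing, 70 N for 20° and 100 N for 17°. Squeezing harder ejects the ball sooner, so I'll straddle it again and hold at the minimum 20 N, with the ball slightly forward in the pads.

```bash
python3 -m crank '{"slide":[[-0.003,0,0],[-0.006,0,0],[-0.005,0,0.001]],"twist":[0,0,0]}' 0.66 20 | tr '\n' ' '
python3 - <<'E'
from bench import status,viewer
import cv2
W=viewer.snapshot("wrist");cv2.imwrite("pics/wrist19.png",W["img"][150:330,150:360,::-1])
E
```

```text
time: 17.2 tool_pos: [603.7, -115.1, 138.8] tcp_rot: [-180.0, 0.0, 15.3] ft_force: [-1.0, 0.2, 0.3] finger_gap: 29.1
```

View pics/wrist19.png

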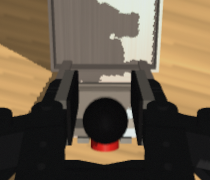

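The ball is between the open fingers at (254,269), about 108.6°, and standing by itself. I'll shift 7 mm back and 3 mm up, then close at 20 N.

```bash
python3 -m crank '{"slide":[[-0.004,0,-0.002],[-0.003,0,-0.001],[0,0,0]],"twist":[0,0,0]}' 0.66 20 | tr '\n' ' ';echo
python3 -m crank '{"slide":[[0,0,0],[0,0,-0.0005],[0,0,-0.0005],[0,0,0]],"twist":[0,0,0,0]}' 1 20 | tr '\n' ' '
python3 - <<'E'
from bench import status,viewer
import cv2
W=viewer.snapshot("wrist");cv2.imwrite("pics/wrist20.png",W["img"][150:330,150:360,::-1])
E
```

```text
time: 17.55 tool_pos: [597.6, -117.1, 142.7] tcp_rot: [180.0, -0.0, 15.3] ft_force: [0.0, 0.6, -0.3] finger_gap: 29.0 
time: 17.95 tool_pos: [597.5, -117.1, 142.9] tcp_rot: [180.0, 0.0, 15.3] ft_force: [0.7, -3.7, -1.8] finger_gap: 20.2
```

View pics/wrist20.png

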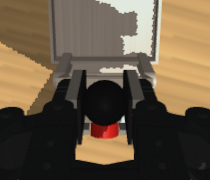

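Gripped at 20 N, ball at row ~252 and centred. Swinging on from 108.6°.

```bash
python3 -m crank '{"slide":[[0.0038,0.0003,0.0013],[0.0037,0,0.0015]],"twist":[0,0]}' | tr '\n' ' '; echo
python3 -m crank '{"slide":[[0.0037,0,0.0016],[0.0036,0,0.0017]],"twist":[0,0]}' | tr '\n' ' '
python3 - <<'E'
from bench import status,viewer
import cv2
W=viewer.snapshot("wrist");cv2.imwrite("pics/wrist21.png",W["img"][150:330,150:360,::-1])
E
```

```text
time: 18.2 tool_pos: [604.9, -115.1, 140.0] tcp_rot: [-180.0, 0.0, 15.3] ft_force: [-1.7, -3.0, -4.1] finger_gap: 20.2 
time: 18.4 tool_pos: [612.2, -113.2, 136.7] tcp_rot: [-180.0, 0.0, 15.3] ft_force: [-1.3, -2.4, -1.8] finger_gap: 20.3
```

View pics/wrist21.png

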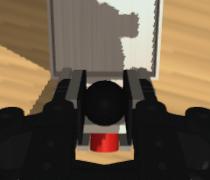

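Ball is steady at row ~252, gap 20.3. Continuing.

```bash
python3 -m crank '{"slide":[[0.0036,0,0.0019],[0.0035,0,0.002]],"twist":[0,0]}' | tr '\n' ' '; echo
python3 -m crank '{"slide":[[0.0034,0,0.0021]],"twist":[0]}' | tr '\n' ' '
python3 - <<'E'
from bench import status,viewer
import cv2
W=viewer.snapshot("wrist");cv2.imwrite("pics/wrist22.png",W["img"][150:330,150:360,::-1])
E
```

```text
time: 18.65 tool_pos: [619.2, -111.3, 133.2] tcp_rot: [180.0, -0.0, 15.3] ft_force: [-1.7, -3.4, -2.3] finger_gap: 20.4 
time: 18.75 tool_pos: [622.6, -110.4, 131.2] tcp_rot: [180.0, -0.0, 15.3] ft_force: [-1.0, -2.6, -2.0] finger_gap: 20.8
```

View pics/wrist22.png

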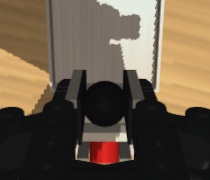

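Past 120° and steady. Continuing.

```bash
python3 -m crank '{"slide":[[0.0033,0.0002,0.0022],[0.0033,0,0.0023]],"twist":[0,0]}' | tr '\n' ' '; echo
python3 -m crank '{"slide":[[0.0032,0,0.0024],[0.0031,0,0.0026]],"twist":[0,0]}' | tr '\n' ' '
python3 - <<'E'
from bench import status,viewer
import cv2
W=viewer.snapshot("wrist");cv2.imwrite("pics/wrist23.png",W["img"][150:330,150:360,::-1])
E
```

```text
time: 19.0 tool_pos: [629.2, -108.7, 126.9] tcp_rot: [-180.0, -0.0, 15.3] ft_force: [-0.8, -2.2, -0.6] finger_gap: 20.5 
time: 19.2 tool_pos: [635.4, -107.0, 121.9] tcp_rot: [180.0, -0.1, 15.4] ft_force: [1.0, -0.7, 0.9] finger_gap: 20.5
```

View pics/wrist23.png

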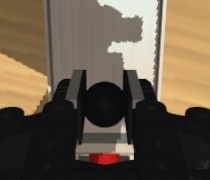

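130°, ball still at row ~253. Continuing.

```bash
python3 -m crank '{"slide":[[0.003,0,0.0027],[0.0029,0,0.0028]],"twist":[0,0]}' | tr '\n' ' '; echo
python3 -m crank '{"slide":[[0.0028,0,0.0029],[0.0027,0,0.003]],"twist":[0,0]}' | tr '\n' ' '
python3 - <<'E'
from bench import status,viewer
import cv2
W=viewer.snapshot("wrist");cv2.imwrite("pics/wrist24.png",W["img"][150:330,150:360,::-1])
E
```

```text
time: 19.45 tool_pos: [641.1, -105.5, 116.5] tcp_rot: [180.0, -0.1, 15.3] ft_force: [1.1, -0.3, 2.4] finger_gap: 20.3 
time: 19.65 tool_pos: [646.3, -104.1, 110.4] tcp_rot: [180.0, -0.1, 15.3] ft_force: [2.5, -0.1, 1.9] finger_gap: 20.5
```

View pics/wrist24.png

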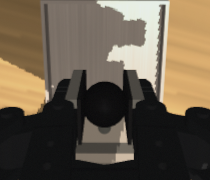

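138°, still good.

```bash
python3 -m crank '{"slide":[[0.0029,0,0.0028],[0.0025,0,0.0031]],"twist":[0,0]}' | tr '\n' ' '; echo
python3 -m crank '{"slide":[[0.0024,0,0.0032],[0.0023,0,0.0033]],"twist":[0,0]}' | tr '\n' ' '; echo
python3 -m crank '{"slide":[[0.0022,0,0.0034],[0.002,0,0.0035]],"twist":[0,0]}' | tr '\n' ' '
python3 - <<'E'
from bench import status,viewer
import cv2
W=viewer.snapshot("wrist");cv2.imwrite("pics/wrist25.png",W["img"][150:330,150:360,::-1])
E
```

```text
time: 19.9 tool_pos: [651.1, -102.8, 104.2] tcp_rot: [180.0, -0.0, 15.3] ft_force: [1.4, -0.5, 1.5] finger_gap: 20.4 
time: 20.1 tool_pos: [655.6, -101.6, 97.5] tcp_rot: [180.0, 0.0, 15.3] ft_force: [0.8, -1.5, 0.5] finger_gap: 20.9 
time: 20.3 tool_pos: [659.6, -100.5, 90.6] tcp_rot: [180.0, 0.0, 15.3] ft_force: [0.2, -1.7, 0.4] finger_gap: 20.6
```

View pics/wrist25.png

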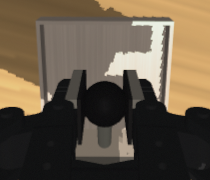

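150.5°, firmly held with the rod now visible behind the ball. Next leg.

```bash
python3 -m crank '{"slide":[[0.0019,0,0.0035],[0.0018,0,0.0036]],"twist":[0,0]}' | tr '\n' ' '; echo
python3 -m crank '{"slide":[[0.0017,0,0.0037],[0.0015,0,0.0037]],"twist":[0,0]}' | tr '\n' ' '; echo
python3 -m crank '{"slide":[[0.0014,0,0.0038],[0.0013,0,0.0038]],"twist":[0,0]}' | tr '\n' ' ';echo
python3 -m crank '{"slide":[[0.0011,0,0.0038],[0.001,0,0.0039]],"twist":[0,0]}' | tr '\n' ' '
python3 - <<'E'
from bench import status,viewer
import cv2
W=viewer.snapshot("wrist");cv2.imwrite("pics/wrist26.png",W["img"][150:330,150:360,::-1])
E
```

```text
time: 20.55 tool_pos: [663.1, -99.5, 83.6] tcp_rot: [180.0, 0.0, 15.3] ft_force: [1.0, -1.2, 0.7] finger_gap: 20.5 
time: 20.75 tool_pos: [666.2, -98.7, 76.1] tcp_rot: [180.0, 0.0, 15.3] ft_force: [0.2, -2.2, 1.1] finger_gap: 20.5 
time: 20.95 tool_pos: [668.8, -98.0, 68.5] tcp_rot: [180.0, 0.0, 15.3] ft_force: [-0.1, -2.4, -0.4] finger_gap: 20.4 
time: 21.15 tool_pos: [670.8, -97.4, 60.8] tcp_rot: [180.0, 0.0, 15.3] ft_force: [0.6, -2.9, -0.1] finger_gap: 20.0
```

View pics/wrist26.png

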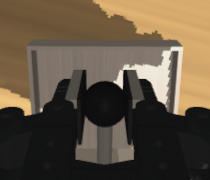

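166.5°. Last leg to the stop, watching the vertical force.

```bash
python3 -m crank '{"slide":[[0.0009,0,0.0039],[0.0007,0,0.0039]],"twist":[0,0]}' | tr '\n' ' '; echo
python3 -m crank '{"slide":[[0.0006,0,0.004],[0.0005,0,0.004]],"twist":[0,0]}' | tr '\n' ' '; echo
python3 -m crank '{"slide":[[0.0003,0,0.004],[0.0002,0,0.004]],"twist":[0,0]}' | tr '\n' ' ';echo
python3 -m crank '{"slide":[[0,0,0.003],[0,0,0]],"twist":[0,0]}' | tr '\n' ' '
python3 - <<'E'
from bench import status,viewer
import cv2
W=viewer.snapshot("wrist");cv2.imwrite("pics/wrist27.png",W["img"][150:330,150:360,::-1])
a=viewer.snapshot("scene")["img"][:,:,::-1][100:215,100:220];cv2.imwrite("pics/sc27.png",cv2.resize(a,None,fx=5,fy=5,interpolation=cv2.INTER_CUBIC))
E
```

```text
time: 21.4 tool_pos: [672.4, -97.0, 53.2] tcp_rot: [180.0, -0.0, 15.3] ft_force: [0.9, -2.6, 0.0] finger_gap: 19.9 
time: 21.6 tool_pos: [673.5, -96.7, 45.1] tcp_rot: [180.0, -0.0, 15.3] ft_force: [0.1, -3.5, -0.2] finger_gap: 20.2 
time: 21.8 tool_pos: [673.9, -96.6, 37.1] tcp_rot: [180.0, -0.0, 15.3] ft_force: [1.7, -2.6, 0.4] finger_gap: 20.1 
time: 22.0 tool_pos: [673.9, -96.6, 34.3] tcp_rot: [180.0, -0.0, 15.3] ft_force: [2.1, -3.5, -0.2] finger_gap: 20.5
```

View pics/wrist27.png

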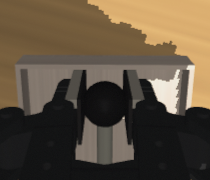

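View pics/sc27.png

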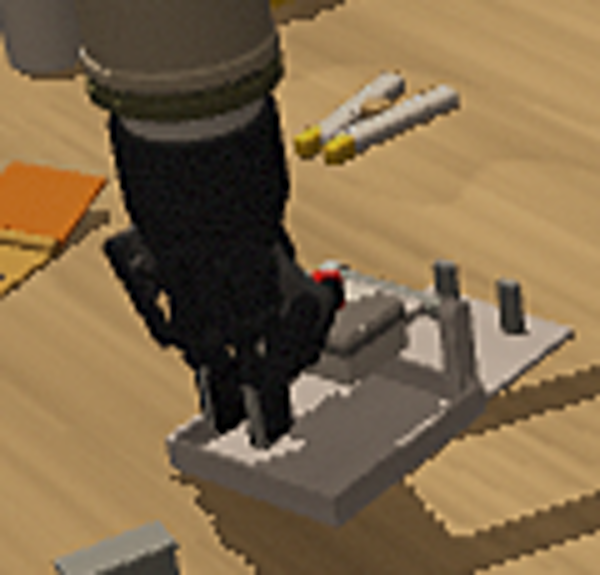

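The cup is over at the stop: knob height ≈55 mm, scene view shows it lying over the tray with the red button up. Setting it down the last bit and letting go.

```bash
python3 -m crank '{"slide":[[0,0,0.001],[0,0,0]],"twist":[0,0]}' | tr '\n' ' '; echo
python3 -m crank '{"slide":[[0,0,0],[0,0,0],[0,0,0]],"twist":[0,0,0]}' 0.5 20 | tr '\n' ' '; echo
python3 -m crank '{"slide":[[0,0,-0.01],[0,0,-0.03],[0,0,-0.04],[0,0,-0.04],[0,0,-0.03],[-0.02,0,0],[-0.02,0,0],[0,0,0]],"twist":[0,0,0,0,0,0,0,0]}' 0.5 20 | tr '\n' ' ';echo
python3 -m crank '{"slide":[[0,0,0],[0,0,0],[0,0,0]],"twist":[0,0,0]}' 1 20 | tr '\n' ' '
python3 - <<'E'
from geo import *
from bench import status
import cv2
from scipy.spatial.transform import Rotation as Ro
s=status.sense();p=s["tool_pos"];print(p,s["time"])
R=Ro.from_euler("xyz",s["tcp_rot"],degrees=True).as_matrix()
W=viewer.snapshot("wrist");cv2.imwrite("pics/wrist28.png",W["img"][:,:,::-1])
c,sn=np.cos(.268),np.sin(.268)
for x,z in((50,89),(115,55)):
    k=R.T@(np.array([563+c*x,-126.9+sn*x,z])-p);q=np.linalg.inv(W["hand_eye"])@np.r_[k,1]
    print(x,k.round(1),W["fx"]*q[0]/q[2]+W["cx"],W["fy"]*q[1]/q[2]+W["cy"])
a=viewer.snapshot("scene")["img"][:,:,::-1][100:215,100:220];cv2.imwrite("pics/sc28.png",cv2.resize(a,None,fx=5,fy=5,interpolation=cv2.INTER_CUBIC))
E
```

```text
time: 22.3 tool_pos: [674.0, -96.6, 34.0] tcp_rot: [180.0, -0.0, 15.3] ft_force: [-1.6, -3.2, 3.9] finger_gap: 20.5 
time: 22.6 tool_pos: [673.4, -95.9, 32.9] tcp_rot: [-179.9, 0.0, 15.4] ft_force: [-0.2, -0.7, -0.9] finger_gap: 43.0 
time: 23.4 tool_pos: [633.9, -107.6, 184.5] tcp_rot: [180.0, 0.0, 15.3] ft_force: [0.2, -0.4, 0.0] finger_gap: 42.7 
time: 23.7 tool_pos: [635.8, -106.8, 183.4] tcp_rot: [-180.0, -0.0, 15.4] ft_force: [0.2, 0.3, 0.1] finger_gap: 0.5 [ 635.75002449 -106.82151679  183.36345303] 23.7
50 [-25.5   0.1  94.4] 254.7590904593193 216.3376331050007
115 [3.950e+01 1.000e-01 1.284e+02] 254.67461101988832 140.79255792626446
```

View pics/wrist28.png

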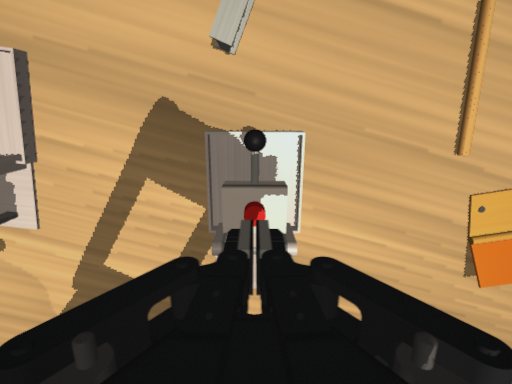

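View pics/sc28.png

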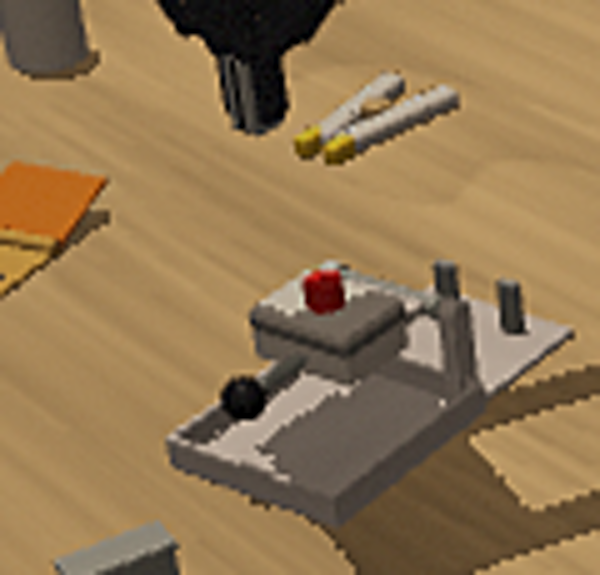

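The cup lies fully turned over and untouched: knob at (255,141), predicted (254.7,140.8), with the button up at (255,213). Moving the shut fingers above the button.

```bash
python3 -m crank '{"slide":[[-0.0125,0,0],[-0.013,0,0.01],[0,0,0.03],[0,0,0.03],[0,0,0.015],[0,0,0.004],[0,0,0],[0,0,0]],"twist":[0,0,0,0,0,0,0,0]}' 1 20 | tr '\n' ' '
python3 - <<'E'
from bench import status,viewer
import cv2
print(status.sense()["tool_pos"])
a=viewer.snapshot("scene")["img"][:,:,::-1][100:215,100:220];cv2.imwrite("pics/sc29.png",cv2.resize(a,None,fx=5,fy=5,interpolation=cv2.INTER_CUBIC))
E
```

```text
time: 24.6 tool_pos: [611.9, -114.1, 96.1] tcp_rot: [179.9, -0.1, 15.4] ft_force: [-0.7, -0.2, 1.0] finger_gap: -0.0 [ 611.88705568 -114.06732722   96.09187221]
```

View pics/sc29.png

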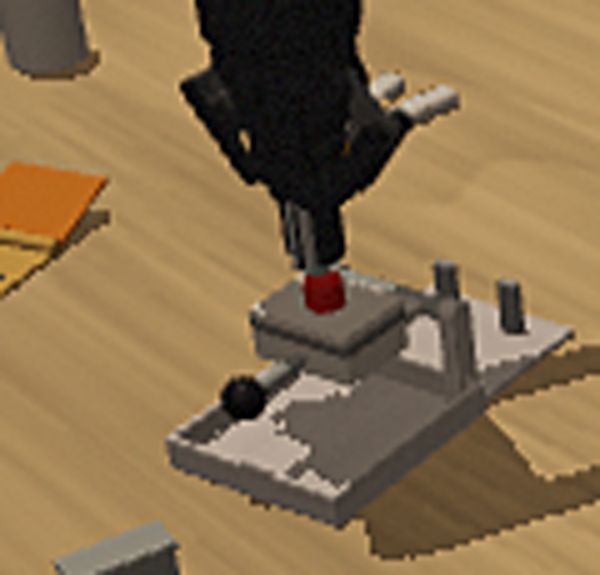

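The fingertips are just over the button. First tap, gently and watching the force.

```bash
python3 -m crank '{"slide":[[0,0,0.003],[0,0,0.003],[0,0,0.003],[0,0,0.002]],"twist":[0,0,0,0]}' | tr '\n' ' '; echo
python3 -m crank '{"slide":[[0,0,0.002],[0,0,0.0015]],"twist":[0,0]}' | tr '\n' ' '; echo
python3 -m crank '{"slide":[[0,0,0.001],[0,0,0.001],[0,0,0]],"twist":[0,0,0]}' | tr '\n' ' '
python3 - <<'E'
from bench import status,viewer
import cv2
a=viewer.snapshot("scene")["img"][:,:,::-1][100:215,100:220];cv2.imwrite("pics/sc30.png",cv2.resize(a,None,fx=5,fy=5,interpolation=cv2.INTER_CUBIC))
E
```

```text
time: 25.05 tool_pos: [611.1, -114.0, 83.6] tcp_rot: [180.0, -0.1, 15.3] ft_force: [0.5, -1.1, 1.7] finger_gap: 0.1 
time: 25.25 tool_pos: [610.8, -113.9, 79.9] tcp_rot: [180.0, -0.0, 15.3] ft_force: [1.2, -0.4, 1.5] finger_gap: 0.1 
time: 25.55 tool_pos: [610.9, -113.9, 78.8] tcp_rot: [180.0, -0.0, 15.3] ft_force: [-2.7, 0.6, 7.5] finger_gap: 0.0
```

View pics/sc30.png

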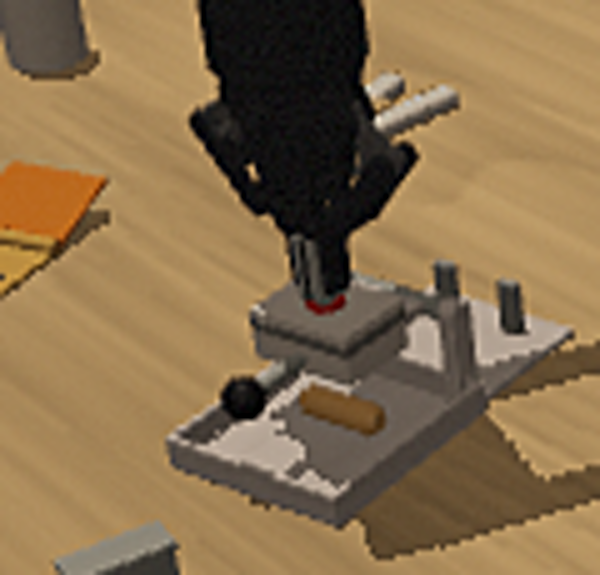

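The button bottomed at 7.5 N and the dowel has dropped into the tray, at zoom ~(340,408). I'll lift off and verify.

```bash
python3 -m crank '{"slide":[[0,0,-0.005],[0,0,-0.01],[0,0,-0.03],[0,0,-0.04],[0,0,-0.04],[0,0,-0.03],[0,0,0],[0,0,0]],"twist":[0,0,0,0,0,0,0,0]}' | tr '\n' ' '
python3 -m crank '{"slide":[[-0.03,0,-0.03],[-0.04,0,-0.02],[-0.04,0,0],[-0.04,0,0],[-0.04,0,0],[-0.04,0,0],[0,0,0],[0,0,0]],"twist":[0,0,0,0,0,0,0,0]}' | tr '\n' ' '
python3 - <<'E'
from bench import status,viewer
import cv2
a=viewer.snapshot("scene")["img"][:,:,::-1];cv2.imwrite("pics/sc31.png",cv2.resize(a[100:270,100:360],None,fx=3,fy=3,interpolation=cv2.INTER_CUBIC))
a=viewer.snapshot("top")["img"][:,:,::-1];cv2.imwrite("pics/top31.png",a)
E
```

```text
time: 26.4 tool_pos: [611.0, -113.9, 234.1] tcp_rot: [180.0, -0.1, 15.3] ft_force: [0.4, 1.1, -1.4] finger_gap: 0.3 time: 27.2 tool_pos: [388.1, -174.6, 281.7] tcp_rot: [-179.9, 0.1, 15.3] ft_force: [0.1, -0.5, -0.3] finger_gap: -0.2
```

View pics/sc31.png

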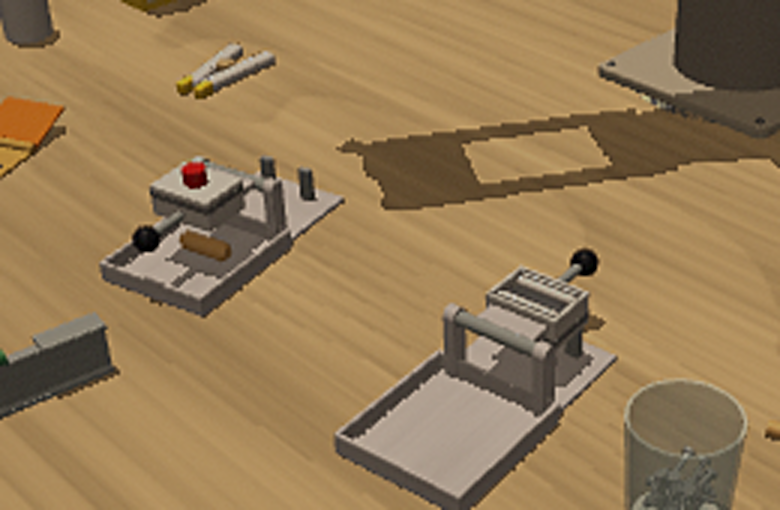

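View pics/top31.png

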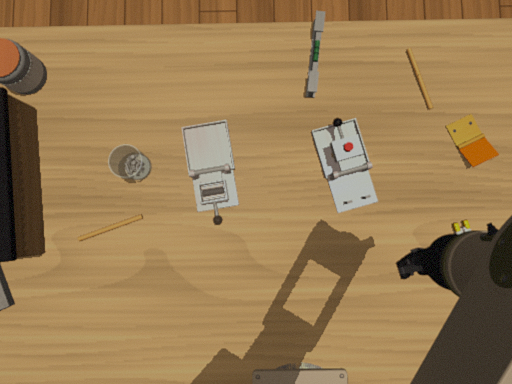

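The pine cup is still turned over with its button back up, and the dowel lies in the tray. The other cup is upright and the tumbler hasn't moved. The arm is clear, so I'm handing in.

```bash
python3 -c "
from bench import hand_in;print(hand_in())"
```

```text
the job is handed in; nothing more can be done
None
```

The pine cup is upside down over its tray and the dowel has dropped into the tray. I handed in at about 27 s of the 51 s limit. Only the outcome is confirmed; `hand_in` gives no verdict.

- **Swing:** I took the cup by its knob and swung it over, but the grip slipped off the knob three times: at about 99°, then twice between 117° and 120°. Each time the cup stayed up at about 100–118° and did not fall. After the second slip I eased it back to about 100° with the closed fingers. From about 108° I regripped at 20 N, which held all the way to the stop.
- **Forces:** Wrist forces stayed low throughout. The highest reading was about 20 N, during the third slip.
- **Button:** After letting go I pressed the red button once. It bottomed at about 7.5 N and the dowel fell out.
- **Last checks:** The final scene and top pictures show the pine cup still turned over, its button sprung back and the dowel in the tray. The other cup is upright with its dark pin, the tumbler is where it was, and the arm is clear of everything. None of these checks failed or disagreed.

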